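# Fit the matching hand rest to a microscope light base

### The arm

A 6-joint arm with a two-finger parallel gripper is mounted at the origin on the work surface. World frame = base frame: x ahead of the robot, y to its left, z up, the work surface at z = 0. Lengths are in m, angles in rad, forces in N, time in s.
With the tool pointing down it reaches from about 0.25 to 0.725 m from the base axis. Payload 9.7 kg.
Tool frame: the origin (TCP) lies midway between the tips of the shut fingers; the grasp point (between the pads) lies env.grip_depth behind it (env.grip_depth is the distance from the TCP to the grasp point, in m); y points along the fingers, z is the direction in which the jaws open and shut, and the axes are right-handed (so a half turn about y gives the same grasp; the last joint's range is limited). The gripper opens to 85 mm and grips with 20 to 120 N. Pads are 22 mm wide; open, the fingers measure 114 mm over their backs; the gripper's body (76 mm by 85 mm) begins 54 mm behind the grasp point. The pads swing forward as they close: fully open they stand 13 mm farther back than shut.
Start: joints at [-1.272, 0.087, 0.176, 1.66, 0, 1.571], TCP at [0.162, -0.526, 0.231] pointing down, gripper open.
Joint ranges: [-3.13, 3.13], [-0.85, 1.81], [-1.15, 1.24], [-2.2, 2.28], [-1.44, 1.52], [-3.14, 3.14]. Speed limits (rad/s): [2.22, 2.22, 2.57, 3.14, 3.14, 3.14].

### API

Orientations are given as a 3x3 rotation matrix whose columns are the frame's x, y, z axes.
In Python, from station import env gives the robot as it stands. The module is installed in compiled form; this text tells all that it offers.
- The arm moves only by the shell command python3 -m creep 'ROWS' [OPENING]. ROWS is JSON, a list of rows, each an object of numbers: "x", "y", "z": the shift along the world's x, y, z in mm; "wx", "wy", "wz": the turn, a rotation vector about the world's x, y, z in rad. In form: [{"x": .., "y": .., "z": .., "wx": .., "wy": .., "wz": ..}, ...]. A call has 1 to 8 rows; each row is the pose to reach, as a shift and turn from the pose commanded when the call began; what a row does not reach only later rows make up. A row lasts 1/10 s, in which the tool goes at most 50 mm and 8.59 degrees, less where a joint would pass 70% of its speed; a pose out of reach is approached as far as the arm can. A call with a gripper value outside its range is refused whole. OPENING is the opening in per cent of the stroke, from 0 (shut) to 100 (fully open), set as the call begins (- or left out, the last holds). The fingers move at their own pace and stop on an object; the grip force is fixed at half the most. Time passes only in rows, so rows that repeat a pose let the fingers close. It gives the time, the measured TCP pose, the force and the opening at its end, in the units of the state.
- env.get_state(): the state, without advancing time (a new reading comes with each control period).
- env.capture(name): name is "side" or "top" or "wrist"; returns a dict with "img" (400x640x3 uint8, blue, green, red), "range_z" (400x640 float32, m along the optical axis (not along the pixel's ray), 0 where there is no reading), "camera_matrix" (3x3 intrinsics, pixels), "R" (3x3) and "t" (3): a world point X has camera coordinates R X + t. Camera axes: x right, y down, z forward; pixel columns grow to the right and rows downward; lengths in m; the calibration is good to about 2 mm. The wrist camera is an equidistant fisheye: a pixel r from the principal point sees the ray r / f radians off the axis. A picture is of the moment at which its call begins.
- env.sign_off(): hands the job in, once; it reports no verdict.
The state is a dict: "time_s": time; "joints": joint angles; "qvel": joint speeds; "joint_torque": joint torques, N m; "tool_pos": TCP position; "eef_rot": TCP orientation; "wrist_force": force on the tool from outside, world axes, zero at the start; "wrist_torque": the same for the moment, N m; "opening": finger opening in m.
Only numpy, scipy, OpenCV 4.12 (cv2) and the standard library are available. Lean on these libraries where they do the work, as an engineer would, in place of code of your own. Each camera call takes 0.05 s, during which the arm holds its last target.

### The job

The flat light base of the dissecting microscope has its left hand rest in place; fit its partner on the right. Of the three look-alike rests lying on the bench, take the one whose top comes level with the top of the light base, set it down beside the base without dropping it, and gently slide it up until its long side lies in full contact with the base's free long side and its front end is flush with the base's front edge (the edge with the dimmer knob), the mirror image of the left one. Leave the other rests and everything else where they are, do not knock the base, and let go at the end.

Things in the scene. Friction and masses are not known exactly. Their poses are not given: they have to be found in the camera images.
- light_base: cream light base for dissecting, heavy, fixed on the bench: flat slab 280 (x) by 200 (y) by 32 mm high with plain vertical sides and a round white window on top. Origin: centre of its underside, on the bench. x points from the front edge (x=-140 mm, with a small black dimmer knob and switch) to the rear; y to the left: the right side face is at y=-100 mm, the left one at +100 mm
- rest_a: hand rest, loose: plain grey plastic block with dark soft top, 120 mm long (x) by 56 mm wide (y), 25 mm high, about 0.2 kg. Origin: centre of its underside; z up; it is the same either way round
- rest_b: hand rest, loose: plain grey plastic block with dark soft top, 120 mm long (x) by 56 mm wide (y), 32 mm high, about 0.3 kg. Origin: centre of its underside; z up; it is the same either way round
- rest_c: hand rest, loose: plain grey plastic block with dark soft top, 120 mm long (x) by 56 mm wide (y), 39 mm high, about 0.35 kg. Origin: centre of its underside; z up; it is the same either way round
- left_rest: the left hand rest, already in place against the base's left side face with its front end flush with the base's front edge: loose grey block 120 x 56 x 32 mm, long side along x. Origin: centre of its underside
- fly_pad: white flat pad 95 x 75 x 14 mm lying loose on top of the light base. Origin: centre of its underside
- dish: closed clear round dish, 92 mm across, 16 mm high, loose on the bench. Origin: centre of its underside
- vial: clear plugged tube, 25 mm across, 106 mm tall, standing loose on the bench. Origin: centre of its underside
Mind the look-alikes: they are no part of the job. What is shaped like the rest_b but pink or red is not meant.

How it is judged:
By the outcome, as a careful person would: the job done as asked, in the order asked, and still so for the second after the job is handed in, with the robot touching nothing.
It also fails if it takes over 48 s, if anything falls off the work surface, if the arm or the gripper's body presses on something with over 40 N, if the wrist force passes 120 N, or if a joint passes its speed limit or range.

## Working session

There is one attempt and no reset: what is moved stays moved. The work goes in short steps, Python scripts to look and compute and a shell command to move; the robot and the scene stay as the last step left them, time stands still between calls to the robot, and variables do not carry over. Pictures are saved under pics/ and viewed, and the job is handed in when it is done.

```bash
mkdir -p pics; cat > h.py <<'E'
import numpy as np,cv2,pickle
from station import env
def cap(n,tag):
    c=env.capture(n); cv2.imwrite(f'pics/{tag}.png',c['img']); pickle.dump(c,open(f'{tag}.pkl','wb')); return c
def load(tag): return pickle.load(open(f'{tag}.pkl','rb'))
def px(c,u,v,z=None):
    K=c['camera_matrix'];R=c['R'];t=c['t']
    r=np.array([(u-K[0,2])/K[0,0],(v-K[1,2])/K[1,1],1.])
    o=-R.T@t
    d=R.T@r
    if z is None: s=c['range_z'][int(v),int(u)]
    else: s=(z-o[2])/d[2]
    return o+s*d
E
python3 - <<'E'
from h import *
for n in['top','side','wrist']: 
    c=cap(n,n+'0'); print(n,-c['R'].T@c['t'],c['R'][2])
s=env.get_state();print(s['time_s'],s['tool_pos'],s['eef_rot'],s['wrist_force'],s['opening'],env.grip_depth)
E
```

```text
top [0.3279094  0.00166499 1.19506041] [ 0.20833603  0.001082   -0.97805671]
side [ 0.30296837 -0.65132405  0.68812999] [ 0.27560149  0.6794669  -0.67997688]
wrist [ 0.23532068 -0.50234781  0.37278138] [-0.28842255 -0.08858462 -0.95339666]
0.15 [ 0.16184729 -0.52544232  0.23071943] [[-9.55679755e-01 -3.31128283e-04  2.94408044e-01]
 [-2.94408230e-01  1.05917875e-03 -9.55679168e-01]
 [ 4.62165829e-06 -9.99999384e-01 -1.10972258e-03]] [-0.31027554 -0.37912454 -0.17690914] 0.08523246183656151 0.0187
```

View pics/top0.png

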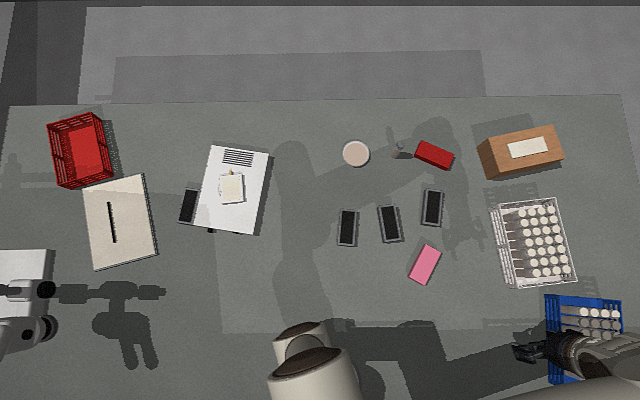

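View pics/side0.png

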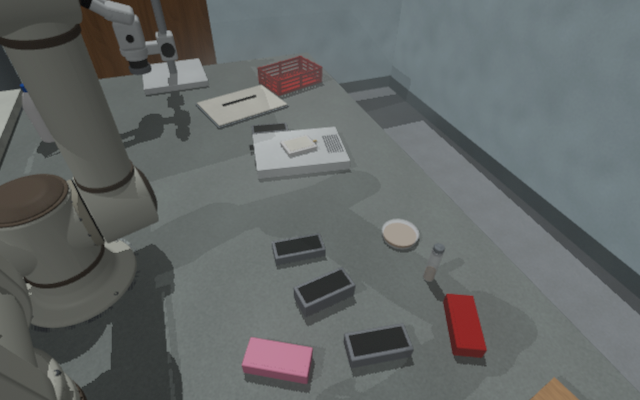

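The top view shows three grey rests with dark tops at (347,228), (389,223) and (432,207). There are also pink and red decoys at (425,264) and (434,155). The base is at (233,190), with its knob at (211,231) and the left rest at (189,206). Next I'll measure the heights.

```bash
python3 - <<'E'
from h import *
c=load('top0'); print(c['camera_matrix'])
K=c['camera_matrix']
v,u=np.mgrid[0:400,0:640]; z=c['range_z']
P=np.stack([(u-K[0,2])/K[0,0]*z,(v-K[1,2])/K[1,1]*z,z],-1)
W=(P-c['t'])@c['R']
np.save('Wtop.npy',W)
for n,(a,b) in dict(r1=(347,228),r2=(389,223),r3=(432,207),left=(189,206),base=(255,190),base2=(215,170),b3=(225,218),tab=(310,220),tab2=(410,200),tab3=(290,150)).items():
    w=W[b-4:b+5,a-3:a+4].reshape(-1,3); print(n,np.median(w,0).round(4),w[:,2].std().round(4))
for n,x0,y0,x1,y1 in[('cA',325,180,455,290),('cB',170,135,290,245)]:
    cv2.imwrite(f'pics/{n}.png',cv2.resize(c['img'][y0:y1,x0:x1],None,fx=6,fy=5.4 if 0 else 6,interpolation=cv2.INTER_CUBIC)[:600 if 0 else 700])
s=load('side0');K=s['camera_matrix'];z=s['range_z']
P=np.stack([(u-K[0,2])/K[0,0]*z,(v-K[1,2])/K[1,1]*z,z],-1)
W=(P-s['t'])@s['R']
for n,(a,b) in dict(r1=(299,244),r2=(325,286),r3=(379,340),left=(269,129),base=(310,160),base2=(270,158),tab=(350,240),tab2=(280,310),tab3=(330,370)).items():
    w=W[b-3:b+4,a-4:a+5].reshape(-1,3); print(n,np.median(w,0).round(4),w[:,2].std().round(4))
cv2.imwrite('pics/cS.png',cv2.resize(s['img'][220:380,240:440],None,fx=3.7,fy=3.7,interpolation=cv2.INTER_CUBIC))
E
```

```text
[[360.89606882   0.         314.20305463]
 [  0.         360.89606882 199.4981295 ]
 [  0.           0.           1.        ]]
r1 [ 0.4801 -0.1022  0.0258] 0.0021
r2 [ 0.4914 -0.2364  0.0396] 0.1444
r3 [ 0.5428 -0.3822  0.0326] 0.0022
left [0.562  0.4151 0.0323] 0.1453
base [0.6118 0.1987 0.0326] 0.1453
base2 [0.6836 0.3341 0.0312] 0.0021
b3 [0.5196 0.2948 0.032 ] 0.0023
tab [ 5.128e-01  1.840e-02 -1.000e-04] 0.0026
tab2 [ 0.5743 -0.3206  0.0007] 0.0023
tab3 [7.601e-01 8.410e-02 3.000e-04] 0.002
r1 [ 0.4858 -0.098   0.0252] 0.0012
r2 [ 0.4942 -0.2388  0.0393] 0.0011
r3 [ 0.5452 -0.3818  0.0322] 0.0011
left [0.5578 0.412  0.0321] 0.0015
base [0.6253 0.2007 0.0322] 0.082
base2 [0.5151 0.2514 0.0321] 0.0013
tab [ 6.164e-01 -1.084e-01 -1.000e-04] 0.086
tab2 [ 3.948e-01 -2.359e-01 -2.000e-04] 0.0012
tab3 [ 0.4445 -0.3881 -0.0006] 0.0012
```

View pics/cA.png

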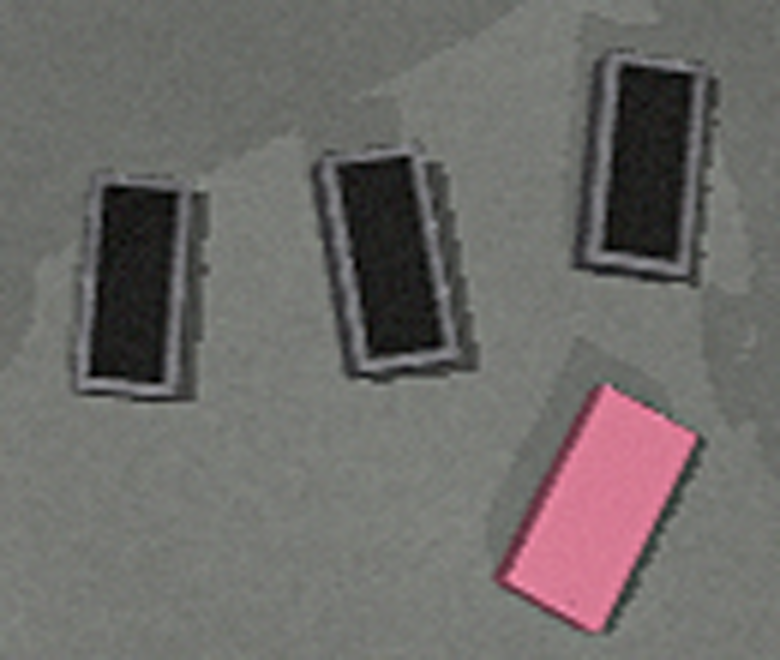

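View pics/cB.png

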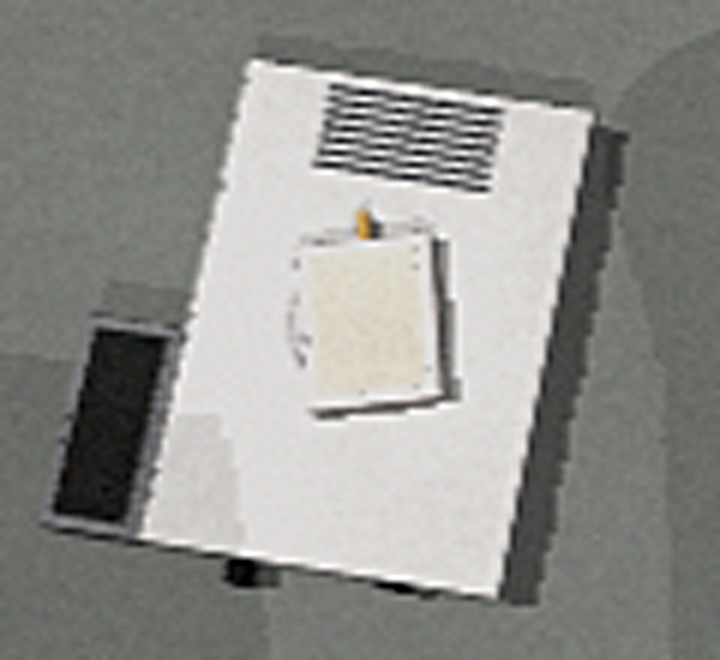

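View pics/cS.png

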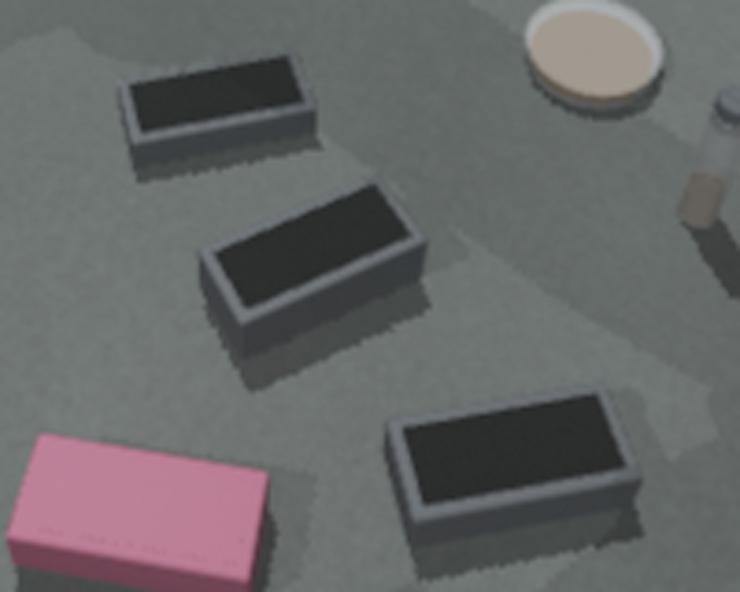

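rest_b is the one at (432,207) in the top view and (379,340) in the side view. Its top reads 32 mm in both cameras, against 25 mm and 39 mm for the other two, while the base reads 32 mm. Next I'll fit the poses.

```bash
cat >> h.py <<'E'
def comp(c,seed,lo,hi,win,z):
    g=cv2.cvtColor(c['img'],cv2.COLOR_BGR2GRAY); m=((g>=lo)&(g<=hi)).astype(np.uint8)
    M=np.zeros_like(m); x0,y0,x1,y1=win; M[y0:y1,x0:x1]=m[y0:y1,x0:x1]
    n,l=cv2.connectedComponents(M,connectivity=4); mm=(l==l[seed[1],seed[0]]).astype(np.uint8)
    k=max(cv2.findContours(mm,cv2.RETR_EXTERNAL,cv2.CHAIN_APPROX_NONE)[0],key=cv2.contourArea).reshape(-1,2)
    w=np.array([px(c,a,b,z)[:2] for a,b in k])
    (cx,cy),(a,b),ang=cv2.minAreaRect((w*1000).astype(np.float32))
    if a<b: a,b=b,a; ang+=90
    ang=(ang+90)%180-90
    return mm.sum(),np.round([cx,cy,a,b,ang],1),w
E
python3 - <<'E'
from h import *
t=load('top0');s=load('side0')
gt=cv2.cvtColor(t['img'],cv2.COLOR_BGR2GRAY);gs=cv2.cvtColor(s['img'],cv2.COLOR_BGR2GRAY)
print(gt[207,420:446],gt[190,250:285],gs[340,340:350],gs[340,405:425])
print(comp(t,(432,207),0,60,(415,180,450,235),.032)[:2]); print(comp(s,(379,340),0,55,(340,320,420,370),.032)[:2])
print(comp(t,(189,206),0,60,(175,180,200,225),.032)[:2])
for a,b in[(255,190)]: print(comp(t,(a,b),150,255,(170,135,290,245),.032)[:2])
print(comp(s,(310,160),150,255,(240,120,360,180),.032)[:2])
g=cv2.cvtColor(s['img'],cv2.COLOR_BGR2GRAY)
cv2.imwrite('pics/cS2.png',cv2.resize(s['img'][115:185,240:360],None,fx=6,fy=6,interpolation=cv2.INTER_CUBIC))
E
```

```text
[110  99  64  61  86 125  78  18  27  21  34  31  33  37  26  30  30  30
  38  78 113  84  68  82 133 119] [220 219 219 215 214 212 221 221 209 218 221 181  57  73  70  67  73  66
  83 123 120 121 118 117 121 114 115 115 111 106 106 107 112 114 112] [116 112 109  94  62  74  98 114 116 101] [ 44  58  90 110 105  98 103 104 103 100 101 102 103 105 111 111 112 112
 112 112]
(np.uint64(389), array([ 544.7, -384.3,  105.4,   40.2,  -10.3]))
(np.uint64(1095), array([ 543.6, -382.1,  103.5,   39.5,  -10.1]))
(np.uint64(383), array([564.5, 418.8, 105. ,  40.3,  -9.6]))
(np.uint64(4414), array([620. , 278.5, 278.9, 200.2, -10.2]))
(np.uint64(2699), array([617.9, 281.3, 277.9, 200.7, -10. ]))
```

View pics/cS2.png

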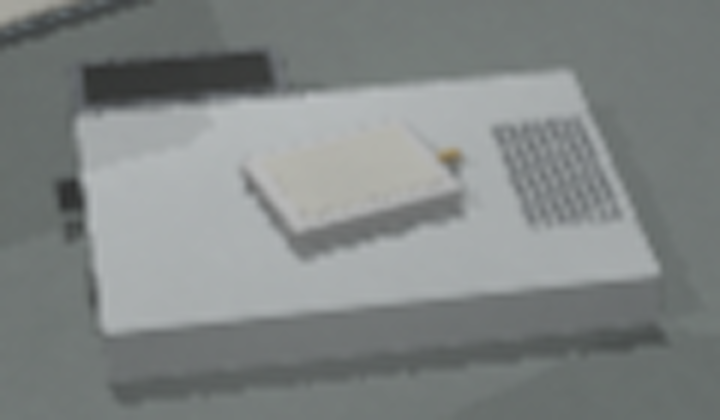

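```bash
python3 -m creep '[{"x":40,"y":15,"z":0,"wz":-0.1},{"x":88,"y":33,"wz":-0.2},{"x":136,"y":51,"wz":-0.3},{"x":184,"y":69,"wz":-0.4},{"x":232,"y":87,"wz":-0.476},{"x":280,"y":105,"wz":-0.476},{"x":330,"y":123,"wz":-0.476},{"x":376,"y":140,"wz":-0.476}]' 100; python3 -m creep '[{"x":0,"y":0,"z":-20},{"z":-50},{"z":-80},{"z":-100},{"z":-100}]'
python3 - <<'E'
from h import *
s=env.get_state();R=s['eef_rot'];print(s['time_s'],s['tool_pos'],np.degrees(np.arctan2(R[1,2],R[0,2])),s['joints'],s['opening'])
cap('wrist','w1');cap('top','t1')
E
```

```text
0.15 [ 0.16184729 -0.52544232  0.23071943] -72.87794462963844 [-1.27199470e+00  8.73638635e-02  1.75296759e-01  1.65983895e+00
 -4.66007045e-06  1.57076172e+00] 0.08523246183656151invalid input at $[0]: expected keys x, y, z, wx, wy, wz
invalid input at $[0]: expected keys x, y, z, wx, wy, wz
```

View pics/w1.png

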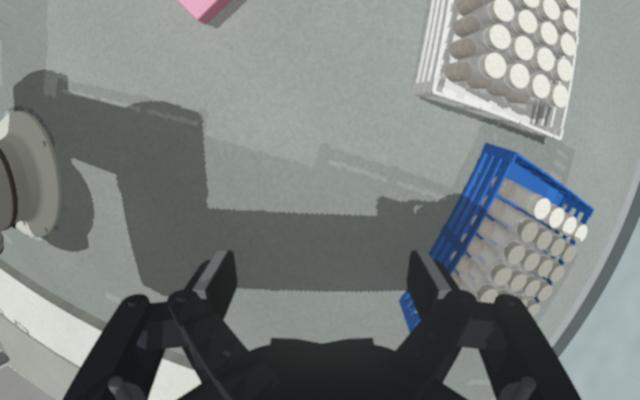

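The moves were refused because every row needs all six keys, so the arm has not moved. The wrist view shows racks to the right, at (500,250) and (510,60), and the pink decoy at the top.

```bash
python3 -m creep '[{"x":40,"y":15,"z":0,"wx":0,"wy":0,"wz":-0.1},{"x":88,"y":33,"z":0,"wx":0,"wy":0,"wz":-0.2},{"x":136,"y":51,"z":0,"wx":0,"wy":0,"wz":-0.3},{"x":184,"y":69,"z":0,"wx":0,"wy":0,"wz":-0.4},{"x":232,"y":87,"z":0,"wx":0,"wy":0,"wz":-0.476},{"x":280,"y":105,"z":0,"wx":0,"wy":0,"wz":-0.476},{"x":330,"y":123,"z":0,"wx":0,"wy":0,"wz":-0.476},{"x":376,"y":140,"z":0,"wx":0,"wy":0,"wz":-0.476}]' 100; python3 -m creep '[{"x":6,"y":2,"z":-20,"wx":0,"wy":0,"wz":0},{"x":6,"y":2,"z":-50,"wx":0,"wy":0,"wz":0},{"x":6,"y":2,"z":-80,"wx":0,"wy":0,"wz":0},{"x":6,"y":2,"z":-100,"wx":0,"wy":0,"wz":0},{"x":6,"y":2,"z":-100,"wx":0,"wy":0,"wz":0}]'
python3 - <<'E'
from h import *
s=env.get_state();R=s['eef_rot'];print(s['time_s'],s['tool_pos'],np.degrees(np.arctan2(R[1,2],R[0,2])),s['joints'],s['opening'])
cap('wrist','w1');cap('top','t1')
E
```

```text
time_s: 1.05
tool_pos: [0.5317, -0.3875, 0.2312]
eef_rot: [[-0.984, 0.0, -0.176], [0.176, -0.0, -0.984], [-0.0, -1.0, 0.0]]
wrist_force: [-0.0, -2.3, 0.4]
opening: 0.0852
time_s: 1.55
tool_pos: [0.5347, -0.3856, 0.1276]
eef_rot: [[-0.984, -0.005, -0.176], [0.176, 0.003, -0.984], [0.005, -1.0, -0.002]]
wrist_force: [-0.6, -0.3, -0.2]
opening: 0.0853
1.55 [ 0.53468098 -0.38556889  0.12758296] -100.14728877565453 [-6.24749182e-01  3.43812600e-01  2.76959325e-01  1.50966798e+00
 -2.49410419e-05  2.69394079e+00] 0.08531403146504966
```

View pics/w1.png

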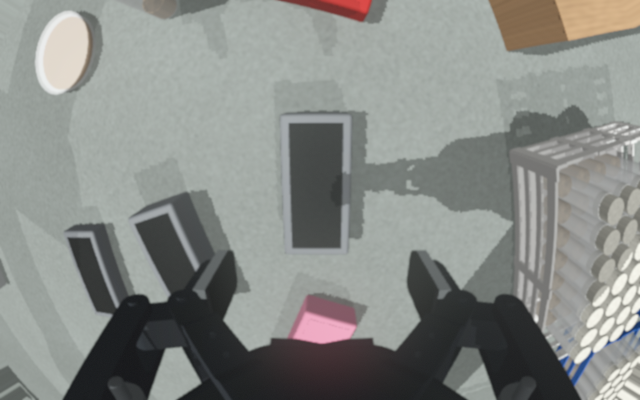

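The wrist view shows the rest aligned with the jaws, with its dark top from (283,115) to (350,253). The pink decoy and the rack are clear of the fingers. I'll let the arm settle and then measure the rest.

```bash
cat >> h.py <<'E'
def wpx(c,u,v,z):
    K=c['camera_matrix'];dx,dy=u-K[0,2],v-K[1,2];r=np.hypot(dx,dy);th=r/K[0,0]
    ray=np.array([np.sin(th)*dx/r,np.sin(th)*dy/r,np.cos(th)])
    o=-c['R'].T@c['t'];d=c['R'].T@ray
    return o+(z-o[2])/d[2]*d
def st():
    s=env.get_state();R=s['eef_rot'];print(round(s['time_s'],2),s['tool_pos'].round(4),'jaw',np.degrees(np.arctan2(R[1,2],R[0,2])).round(2),'y',R[:,1].round(3),'F',s['wrist_force'].round(1),'op',round(s['opening'],4))
E
python3 - <<'E'
from h import *
st(); c=cap('wrist','w2'); st()
g=cv2.cvtColor(c['img'],cv2.COLOR_BGR2GRAY)
cv2.imwrite('pics/w2c.png',cv2.resize(c['img'][90:280,240:400],None,fx=3,fy=3,interpolation=cv2.INTER_CUBIC))
E
```

```text
1.65 [ 0.5358 -0.3866  0.1318] jaw -100.16 y [-0.  0. -1.] F [-0.  -0.   0.3] op 0.0852
1.7 [ 0.5362 -0.3868  0.1327] jaw -100.16 y [ 0.001 -0.001 -1.   ] F [0.7 0.5 1. ] op 0.0852
```

View pics/w2c.png

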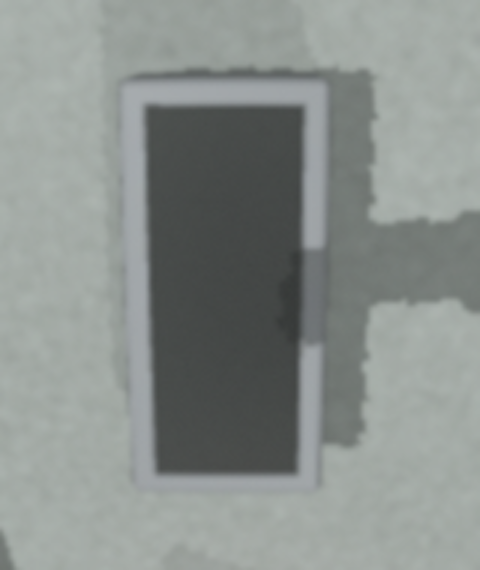

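The top-face corners in the crop are (123,80), (327,80), (320,488) and (137,488).

```bash
python3 - <<'E'
from h import *
c=load('w2');P=[]
for a,b in[(123,80),(327,80),(320,488),(137,488)]:
    P.append(wpx(c,a/3+240,b/3+90,.032)*1000)
P=np.array(P)[:,:2];print(P.round(1),P.mean(0).round(1))
for i in range(4):
    d=P[(i+1)%4]-P[i];print(np.hypot(*d).round(1),np.degrees(np.arctan2(d[1],d[0])).round(1))
st()
E
```

```text
[[ 605.9 -366.8]
 [ 596.4 -418.7]
 [ 481.2 -399. ]
 [ 490.7 -346. ]] [ 543.5 -382.6]
52.8 -100.4
116.8 170.3
53.8 79.9
117.1 -10.3
1.7 [ 0.5362 -0.3868  0.1327] jaw -100.16 y [ 0.001 -0.001 -1.   ] F [0.7 0.5 1. ] op 0.0852
```

```bash
python3 -m creep '[{"x":3,"y":2,"z":-10,"wx":0,"wy":0,"wz":0},{"x":7,"y":4,"z":-30,"wx":0,"wy":0,"wz":0},{"x":7,"y":4,"z":-50,"wx":0,"wy":0,"wz":0},{"x":7,"y":4,"z":-65,"wx":0,"wy":0,"wz":0},{"x":7,"y":4,"z":-75,"wx":0,"wy":0,"wz":0},{"x":7,"y":4,"z":-75,"wx":0,"wy":0,"wz":0},{"x":7,"y":4,"z":-75,"wx":0,"wy":0,"wz":0}]'
```

```text
time_s: 2.4
tool_pos: [0.5432, -0.3828, 0.057]
eef_rot: [[-0.984, 0.001, -0.176], [0.176, -0.0, -0.984], [-0.001, -1.0, 0.0]]
wrist_force: [0.9, 0.5, -0.1]
opening: 0.0854
```

```bash
python3 -m creep '[{"x":0,"y":0,"z":-15,"wx":0,"wy":0,"wz":0},{"x":0,"y":0,"z":-30,"wx":0,"wy":0,"wz":0},{"x":0,"y":0,"z":-43,"wx":0,"wy":0,"wz":0},{"x":0,"y":0,"z":-52,"wx":0,"wy":0,"wz":0},{"x":0,"y":0,"z":-52,"wx":0,"wy":0,"wz":0},{"x":0,"y":0,"z":-52,"wx":0,"wy":0,"wz":0}]'; python3 -m creep '[{"x":0,"y":0,"z":0,"wx":0,"wy":0,"wz":0},{"x":0,"y":0,"z":0,"wx":0,"wy":0,"wz":0},{"x":0,"y":0,"z":0,"wx":0,"wy":0,"wz":0},{"x":0,"y":0,"z":0,"wx":0,"wy":0,"wz":0},{"x":0,"y":0,"z":0,"wx":0,"wy":0,"wz":0},{"x":0,"y":0,"z":0,"wx":0,"wy":0,"wz":0}]' 0
```

```text
time_s: 3.0
tool_pos: [0.5429, -0.3825, 0.0042]
eef_rot: [[-0.984, -0.0, -0.176], [0.176, 0.0, -0.984], [0.0, -1.0, -0.0]]
wrist_force: [-0.2, -0.0, 0.6]
opening: 0.0854
time_s: 3.6
tool_pos: [0.5434, -0.3829, 0.0053]
eef_rot: [[-0.984, 0.001, -0.176], [0.176, -0.001, -0.984], [-0.001, -1.0, 0.001]]
wrist_force: [-0.8, -0.5, 5.7]
opening: 0.0547
```

```bash
python3 -m creep '[{"x":0,"y":0,"z":10,"wx":0,"wy":0,"wz":0},{"x":0,"y":0,"z":30,"wx":0,"wy":0,"wz":0},{"x":0,"y":0,"z":55,"wx":0,"wy":0,"wz":0},{"x":0,"y":0,"z":80,"wx":0,"wy":0,"wz":0},{"x":0,"y":0,"z":95,"wx":0,"wy":0,"wz":0},{"x":0,"y":0,"z":95,"wx":0,"wy":0,"wz":0}]'; python3 - <<'E'
from h import *
st();cap('side','s3');print(px(load('top0'),398,150).round(3))
E
```

```text
time_s: 4.2
tool_pos: [0.5438, -0.3832, 0.1018]
eef_rot: [[-0.984, 0.003, -0.176], [0.176, -0.002, -0.984], [-0.003, -1.0, 0.002]]
wrist_force: [0.1, 0.3, -2.2]
opening: 0.055
4.2 [ 0.5438 -0.3832  0.1018] jaw -100.15 y [ 0.003 -0.002 -1.   ] F [ 0.1  0.3 -2.2] op 0.055
[ 0.724 -0.272  0.082]
```

View pics/s3.png

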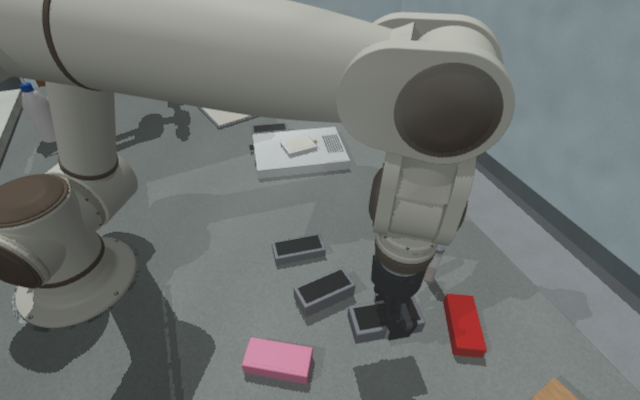

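The rest is lifted level, seen at (385,318) with its shadow below at (392,378). Now I'll carry it over to the base.

```bash
python3 -m creep '[{"x":-2,"y":20,"z":0,"wx":0,"wy":0,"wz":0},{"x":-5,"y":55,"z":0,"wx":0,"wy":0,"wz":0},{"x":-8,"y":95,"z":0,"wx":0,"wy":0,"wz":0},{"x":-11,"y":135,"z":0,"wx":0,"wy":0,"wz":0},{"x":-14,"y":175,"z":0,"wx":0,"wy":0,"wz":0},{"x":-17,"y":215,"z":0,"wx":0,"wy":0,"wz":0},{"x":-20,"y":255,"z":0,"wx":0,"wy":0,"wz":0},{"x":-23,"y":295,"z":0,"wx":0,"wy":0,"wz":0}]'; python3 -m creep '[{"x":-3,"y":40,"z":0,"wx":0,"wy":0,"wz":0},{"x":-6,"y":80,"z":0,"wx":0,"wy":0,"wz":0},{"x":-8,"y":120,"z":0,"wx":0,"wy":0,"wz":0},{"x":-9,"y":155,"z":0,"wx":0,"wy":0,"wz":0},{"x":-10,"y":180,"z":0,"wx":0,"wy":0,"wz":0},{"x":-10,"y":190,"z":0,"wx":0,"wy":0,"wz":0},{"x":-10,"y":190,"z":0,"wx":0,"wy":0,"wz":0},{"x":-10,"y":190,"z":0,"wx":0,"wy":0,"wz":0}]'
python3 - <<'E'
from h import *
st();cap('side','s4');cap('wrist','w4')
E
```

```text
time_s: 5.05
tool_pos: [0.5182, -0.0887, 0.0974]
eef_rot: [[-0.985, -0.002, -0.17], [0.17, 0.003, -0.985], [0.002, -1.0, -0.002]]
wrist_force: [0.7, 0.8, -2.7]
opening: 0.055
time_s: 5.85
tool_pos: [0.4962, -0.0407, 0.0993]
eef_rot: [[-0.995, 0.003, -0.103], [0.103, 0.04, -0.994], [0.001, -0.999, -0.04]]
wrist_force: [-0.4, 0.7, -2.2]
opening: 0.0553
5.85 [ 0.4962 -0.0407  0.0993] jaw -95.94 y [ 0.003  0.04  -0.999] F [-0.4  0.7 -2.2] op 0.0553
```

View pics/s4.png

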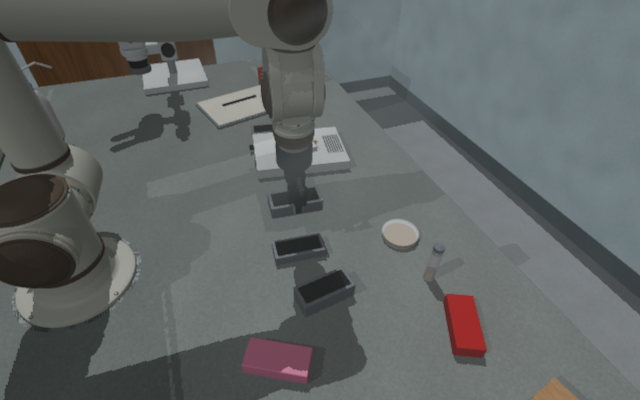

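View pics/w4.png

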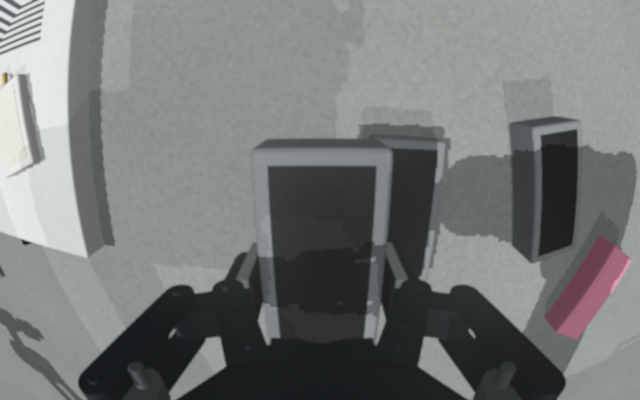

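The last joint ran into its range limit at the end of the move. A half turn about the vertical gives the same rest pose, because the block is symmetric, so I'll turn the tool in the air.

```bash
python3 -m creep '[{"x":0,"y":0,"z":0,"wx":0,"wy":0,"wz":0.06},{"x":0,"y":0,"z":0,"wx":0,"wy":0,"wz":0.18},{"x":0,"y":0,"z":0,"wx":0,"wy":0,"wz":0.32},{"x":0,"y":0,"z":0,"wx":0,"wy":0,"wz":0.46},{"x":0,"y":0,"z":0,"wx":0,"wy":0,"wz":0.6},{"x":0,"y":0,"z":0,"wx":0,"wy":0,"wz":0.74},{"x":0,"y":0,"z":0,"wx":0,"wy":0,"wz":0.88},{"x":0,"y":0,"z":0,"wx":0,"wy":0,"wz":1.02}]';python3 - <<'E'
from h import *
st();print(env.get_state()['joints'].round(2))
E
```

```text
time_s: 6.75
tool_pos: [0.4964, -0.0404, 0.0993]
eef_rot: [[-0.604, -0.032, 0.797], [-0.797, 0.023, -0.603], [0.001, -0.999, -0.04]]
wrist_force: [0.8, -0.2, -2.7]
opening: 0.0552
6.75 [ 0.4964 -0.0404  0.0993] jaw -37.13 y [-0.032  0.023 -0.999] F [ 0.8 -0.2 -2.7] op 0.0552
[-0.09 -0.01 -0.18  1.44  0.02  2.13]
```

```bash
python3 -m creep '[{"x":0,"y":5,"z":0,"wx":0,"wy":0,"wz":0.13},{"x":0,"y":15,"z":0,"wx":0,"wy":0,"wz":0.27},{"x":1,"y":25,"z":0,"wx":0,"wy":0,"wz":0.41},{"x":2,"y":35,"z":0,"wx":0,"wy":0,"wz":0.55},{"x":3,"y":45,"z":0,"wx":0,"wy":0,"wz":0.69},{"x":4,"y":55,"z":0,"wx":0,"wy":0,"wz":0.83},{"x":5,"y":65,"z":0,"wx":0,"wy":0,"wz":0.97},{"x":6,"y":75,"z":0,"wx":0,"wy":0,"wz":1.11}]'; python3 -m creep '[{"x":1,"y":10,"z":0,"wx":0,"wy":0,"wz":0.14},{"x":2,"y":20,"z":0,"wx":0,"wy":0,"wz":0.28},{"x":4,"y":35,"z":0,"wx":0,"wy":0,"wz":0.42},{"x":5,"y":50,"z":0,"wx":0,"wy":0,"wz":0.56},{"x":6,"y":60,"z":0,"wx":0,"wy":0,"wz":0.7},{"x":7,"y":70,"z":0,"wx":0,"wy":0,"wz":0.84},{"x":7,"y":75,"z":0,"wx":0,"wy":0,"wz":0.93},{"x":7,"y":75,"z":0,"wx":0,"wy":0,"wz":0.93}]';python3 - <<'E'
from h import *
st();s=env.get_state();print(s['joints'].round(2),s['eef_rot'].round(3))
E
```

```text
time_s: 7.55
tool_pos: [0.5024, 0.035, 0.0993]
eef_rot: [[0.446, -0.035, 0.894], [-0.895, -0.019, 0.445], [0.001, -0.999, -0.04]]
wrist_force: [-0.1, -0.4, -2.1]
opening: 0.055
time_s: 8.35
tool_pos: [0.5093, 0.1102, 0.0993]
eef_rot: [[0.983, -0.006, 0.181], [-0.181, -0.039, 0.983], [0.001, -0.999, -0.04]]
wrist_force: [0.2, -0.1, -2.5]
opening: 0.0549
8.35 [0.5093 0.1102 0.0993] jaw 79.55 y [-0.006 -0.039 -0.999] F [ 0.2 -0.1 -2.5] op 0.0549
[ 0.23  0.02 -0.15  1.42 -0.04  0.42] [[ 0.983 -0.006  0.181]
 [-0.181 -0.039  0.983]
 [ 0.001 -0.999 -0.04 ]]
```

```bash
python3 -m creep '[{"x":0,"y":0,"z":-10,"wx":0.04,"wy":-0.006,"wz":0.006},{"x":0,"y":0,"z":-30,"wx":0.04,"wy":-0.006,"wz":0.006},{"x":0,"y":0,"z":-55,"wx":0.04,"wy":-0.006,"wz":0.006},{"x":0,"y":0,"z":-70,"wx":0.04,"wy":-0.006,"wz":0.006},{"x":0,"y":0,"z":-77,"wx":0.04,"wy":-0.006,"wz":0.006},{"x":0,"y":0,"z":-77,"wx":0.04,"wy":-0.006,"wz":0.006},{"x":0,"y":0,"z":-77,"wx":0.04,"wy":-0.006,"wz":0.006}]';python3 - <<'E'
from h import *
st();cap('side','s5');c=cap('wrist','w5')
s=load('s5');cv2.imwrite('pics/s5c.png',cv2.resize(s['img'][90:240,210:370],None,fx=4.5,fy=4,interpolation=cv2.INTER_CUBIC))
E
```

```text
time_s: 9.05
tool_pos: [0.5097, 0.1098, 0.0232]
eef_rot: [[0.984, 0.001, 0.178], [-0.178, 0.001, 0.984], [0.001, -1.0, 0.001]]
wrist_force: [-0.6, 0.1, -2.1]
opening: 0.0547
9.05 [0.5097 0.1098 0.0232] jaw 79.75 y [ 0.001  0.001 -1.   ] F [-0.6  0.1 -2.1] op 0.0547
```

View pics/s5c.png

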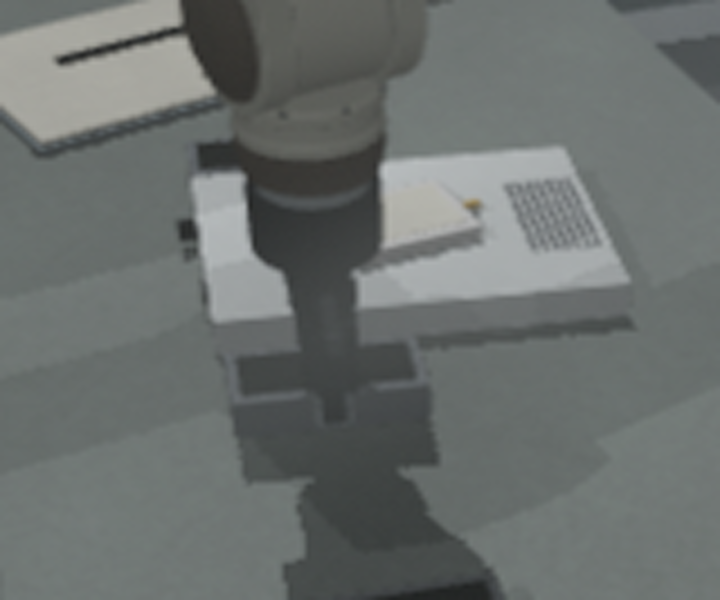

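View pics/w5.png

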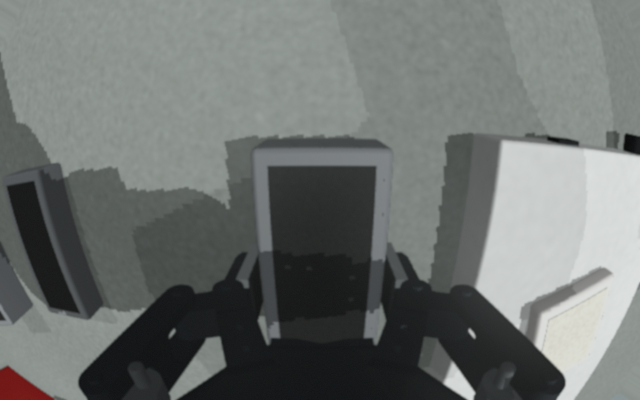

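The rest is held parallel to the base with a clear gap. I'll use the wrist view to check how its front end lines up against the base's front corner at about (500,137).

```bash
python3 - <<'E'
from h import *
c=load('w5');cv2.imwrite('pics/w5c.png',cv2.resize(c['img'][110:230,230:640],None,fx=1.95*1,fy=1.95,interpolation=cv2.INTER_CUBIC))
cv2.imwrite('pics/w5d.png',cv2.resize(c['img'][120:270,430:590],None,fx=4.5,fy=4,interpolation=cv2.INTER_CUBIC))
cv2.imwrite('pics/w5e.png',cv2.resize(c['img'][130:210,240:410],None,fx=4,fy=4,interpolation=cv2.INTER_CUBIC))
E
```

```text
(no output)
```

View pics/w5d.png

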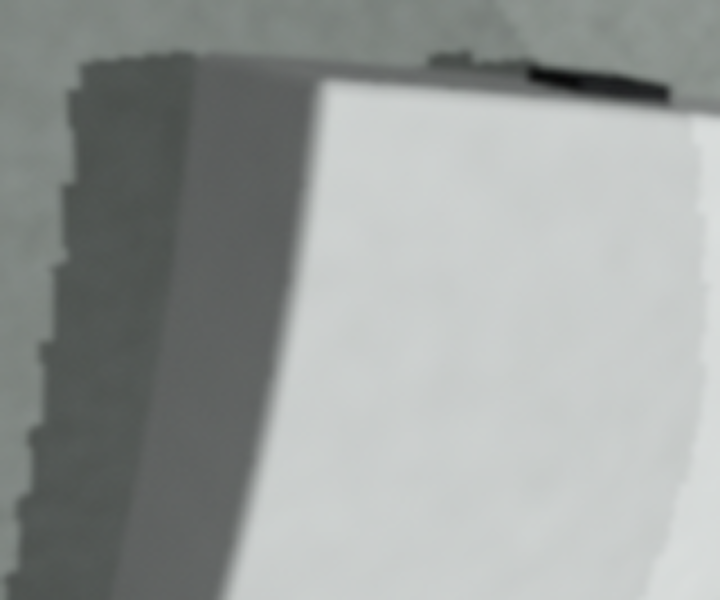

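View pics/w5e.png

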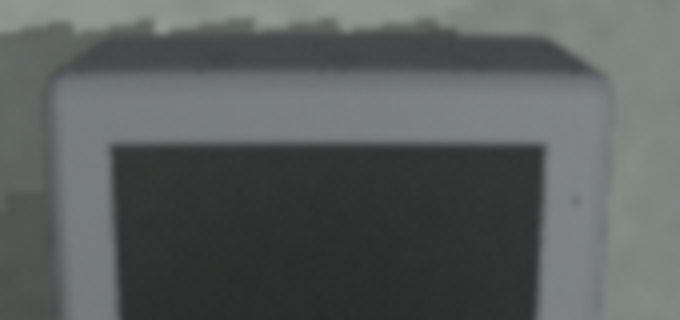

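```bash
python3 - <<'E'
from h import *
c=load('w5');f=lambda u,v,z:(wpx(c,u,v,z)*1000)[:2]
C=f(500.7,140,.032);S=f(478.9,270,.032);F=f(583.3,148,.032);B=f(473.3,133,.0)
A=np.radians(-10.1);ex=np.array([np.cos(A),np.sin(A)]);ey=np.array([-ex[1],ex[0]])
L=lambda p:np.round([p@ex,p@ey],1)
print('corner',C,L(C),'side',L(S),'front',L(F),'bot',B,L(B))
for u in(253.75,391.75): p=f(u,148.75,.050);print(p,L(p))
for a,b in((-140,-100),): print('cam est corner',np.array([619,280])+a*ex+b*ey, L(np.array([619,280])+a*ex+b*ey))
d=S-C;print(np.degrees(np.arctan2(d[1],d[0])));d=F-C;print(np.degrees(np.arctan2(d[1],d[0])))
E
```

```text
corner [462.61700369 207.04866794] [419.1 285. ] side [490.5 284.9] front [419.  347.8] bot [463.11890804 207.84369336] [419.5 285.8]
[446.41292202  95.39901841] [422.8 172.2]
[455.7726384 147.2457174] [422.9 224.9]
cam est corner [463.63288219 206.10102366] [420.3 284.2]
-10.189890359714997
80.07138135226333
```

```bash
python3 -m creep '[{"x":0,"y":7,"z":0,"wx":0,"wy":0,"wz":0},{"x":0,"y":15,"z":-3,"wx":0,"wy":0,"wz":0},{"x":0,"y":15,"z":-8,"wx":0,"wy":0,"wz":0},{"x":0,"y":15,"z":-13,"wx":0,"wy":0,"wz":0},{"x":0,"y":15,"z":-16,"wx":0,"wy":0,"wz":0},{"x":0,"y":15,"z":-16,"wx":0,"wy":0,"wz":0}]';python3 -m creep '[{"x":0,"y":0,"z":-0.5,"wx":0,"wy":0,"wz":0},{"x":0,"y":0,"z":-1,"wx":0,"wy":0,"wz":0},{"x":0,"y":0,"z":-1.5,"wx":0,"wy":0,"wz":0},{"x":0,"y":0,"z":-1.5,"wx":0,"wy":0,"wz":0}]'
```

```text
time_s: 9.75
tool_pos: [0.509, 0.1245, 0.0058]
eef_rot: [[0.984, -0.001, 0.178], [-0.178, 0.001, 0.984], [-0.001, -1.0, 0.0]]
wrist_force: [-1.0, 0.6, -3.2]
opening: 0.0551
time_s: 10.15
tool_pos: [0.5093, 0.1246, 0.0053]
eef_rot: [[0.984, 0.0, 0.178], [-0.178, 0.001, 0.984], [0.0, -1.0, 0.001]]
wrist_force: [-3.1, -1.8, 4.3]
opening: 0.0551
```

The wrist force rose from -3 N to +4 N, so the bench is carrying the rest. I'll release it and lift away.

```bash
python3 -m creep '[{"x":0,"y":0,"z":0,"wx":0,"wy":0,"wz":0},{"x":0,"y":0,"z":0,"wx":0,"wy":0,"wz":0},{"x":0,"y":0,"z":0,"wx":0,"wy":0,"wz":0},{"x":0,"y":0,"z":0,"wx":0,"wy":0,"wz":0},{"x":0,"y":0,"z":0,"wx":0,"wy":0,"wz":0}]' 100;python3 -m creep '[{"x":0,"y":0,"z":10,"wx":0,"wy":0,"wz":0},{"x":0,"y":0,"z":25,"wx":0,"wy":0,"wz":0},{"x":0,"y":0,"z":45,"wx":0,"wy":0,"wz":0},{"x":0,"y":0,"z":70,"wx":0,"wy":0,"wz":0},{"x":0,"y":0,"z":90,"wx":0,"wy":0,"wz":0},{"x":0,"y":0,"z":100,"wx":0,"wy":0,"wz":0},{"x":0,"y":0,"z":100,"wx":0,"wy":0,"wz":0}]'
python3 - <<'E'
from h import *
st();cap('side','s6');c=cap('wrist','w6');print(env.get_state()['joints'].round(2))
cv2.imwrite('pics/w6c.png',cv2.resize(c['img'][90:290,240:500],None,fx=3,fy=3,interpolation=cv2.INTER_CUBIC))
E
```

```text
time_s: 10.65
tool_pos: [0.5092, 0.1247, 0.0048]
eef_rot: [[0.984, 0.0, 0.177], [-0.177, 0.001, 0.984], [-0.0, -1.0, 0.001]]
wrist_force: [-0.3, 0.1, -0.5]
opening: 0.0857
time_s: 11.35
tool_pos: [0.5102, 0.1249, 0.107]
eef_rot: [[0.984, 0.003, 0.177], [-0.177, 0.001, 0.984], [0.003, -1.0, 0.002]]
wrist_force: [0.0, -0.7, -1.5]
opening: 0.0852
11.35 [0.5102 0.1249 0.107 ] jaw 79.78 y [ 0.003  0.001 -1.   ] F [ 0.  -0.7 -1.5] op 0.0852
[ 0.24  0.01 -0.14  1.41  0.    0.42]
```

View pics/w6c.png

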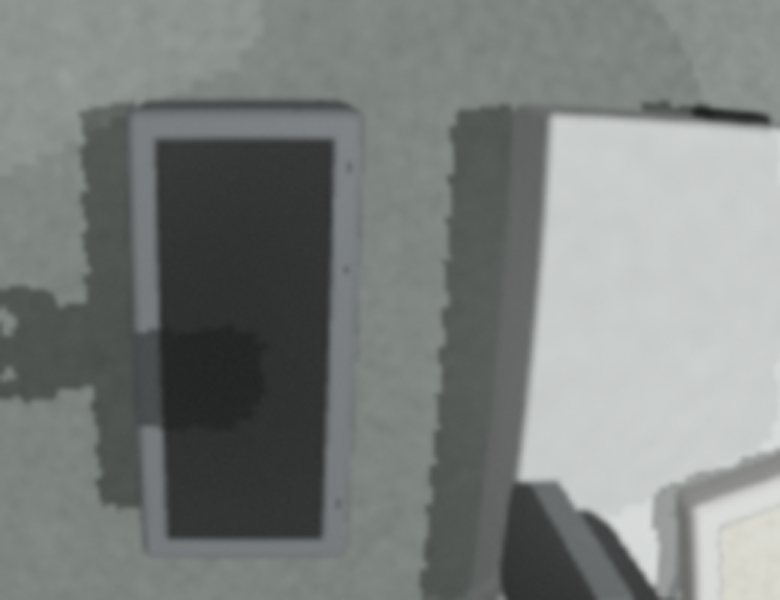

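```bash
cat >> h.py <<'E'
A=np.radians(-10.1);ex=np.array([np.cos(A),np.sin(A)]);ey=np.array([-ex[1],ex[0]])
L=lambda p:np.round([p@ex,p@ey],1)
E
python3 - <<'E'
from h import *
c=load('w6');f=lambda u,v,z=.032:(wpx(c,u/3+240,v/3+90,z)*1000)[:2]
for p in[(130,112),(360,112),(350,553),(146,553)]: print('rest',L(f(*p)))
for p in[(549,116),(526,400),(770,127)]: print('base',L(f(*p)))
print('bot',L(f(513,106,0.0)))
print('dark',[L(f(*p)) for p in((155,140),(334,140),(323,538),(167,538))])
print('tcp',L(np.array([510.2,124.9])))
E
```

```text
rest [420.1 186.1]
rest [420.2 239.5]
rest [537.3 241.1]
rest [537.1 185.7]
base [419.8 285.5]
base [492.7 285.4]
base [418.8 348.5]
bot [420.  285.8]
dark [array([426.8, 191.9]), array([426.9, 233.5]), array([532.3, 233.5]), array([532.2, 191.6])]
tcp [480.4 212.4]
```

The rest now stands with its front end within about 1 mm of flush, parallel to the base with a 44 mm gap. I'll turn the tool 90° so both fingers push on the outer long face.

```bash
python3 -m creep '[{"x":-1,"y":-5,"z":0,"wx":0,"wy":0,"wz":-0.1},{"x":-3,"y":-14,"z":0,"wx":0,"wy":0,"wz":-0.24},{"x":-5,"y":-23,"z":0,"wx":0,"wy":0,"wz":-0.38},{"x":-7,"y":-32,"z":0,"wx":0,"wy":0,"wz":-0.52},{"x":-8,"y":-41,"z":0,"wx":0,"wy":0,"wz":-0.66},{"x":-10,"y":-50,"z":0,"wx":0,"wy":0,"wz":-0.8},{"x":-11,"y":-56,"z":0,"wx":0,"wy":0,"wz":-0.94},{"x":-12,"y":-62,"z":0,"wx":0,"wy":0,"wz":-1.08}]' 60;python3 -m creep '[{"x":0,"y":0,"z":0,"wx":0,"wy":0,"wz":-0.14},{"x":0,"y":0,"z":0,"wx":0,"wy":0,"wz":-0.28},{"x":0,"y":0,"z":-5,"wx":0,"wy":0,"wz":-0.42},{"x":0,"y":0,"z":-15,"wx":0,"wy":0,"wz":-0.489},{"x":0,"y":0,"z":-30,"wx":0,"wy":0,"wz":-0.489},{"x":0,"y":0,"z":-40,"wx":0,"wy":0,"wz":-0.489},{"x":0,"y":0,"z":-40,"wx":0,"wy":0,"wz":-0.489}]'
python3 - <<'E'
from h import *
st();s=env.get_state();print(s['joints'].round(2),L(s['tool_pos'][:2]*1000));cap('side','s7');cap('wrist','w7')
s=load('s7');cv2.imwrite('pics/s7c.png',cv2.resize(s['img'][90:240,210:370],None,fx=4.5,fy=4,interpolation=cv2.INTER_CUBIC))
E
```

```text
time_s: 12.25
tool_pos: [0.4965, 0.0622, 0.1035]
eef_rot: [[0.302, -0.001, 0.953], [-0.953, -0.0, 0.302], [-0.0, -1.0, -0.001]]
wrist_force: [-1.1, 0.8, 0.1]
opening: 0.0513
time_s: 12.95
tool_pos: [0.4959, 0.0625, 0.0624]
eef_rot: [[-0.174, -0.003, 0.985], [-0.985, -0.001, -0.174], [0.001, -1.0, -0.003]]
wrist_force: [-0.5, 0.0, 0.3]
opening: 0.0513
12.95 [0.4959 0.0625 0.0624] jaw -10.02 y [-0.003 -0.001 -1.   ] F [-0.5  0.   0.3] op 0.0513
[ 0.13 -0.03 -0.27  1.33 -0.    1.87] [477.2 148.5]
```

View pics/s7c.png

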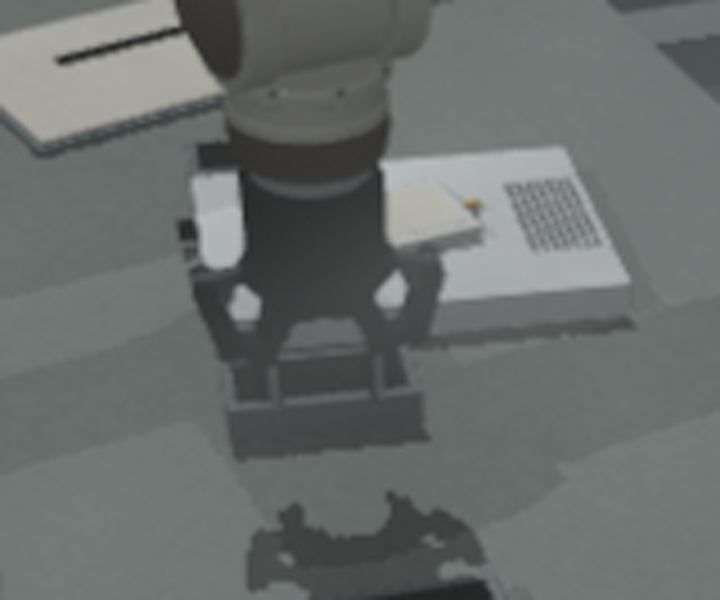

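View pics/w7.png

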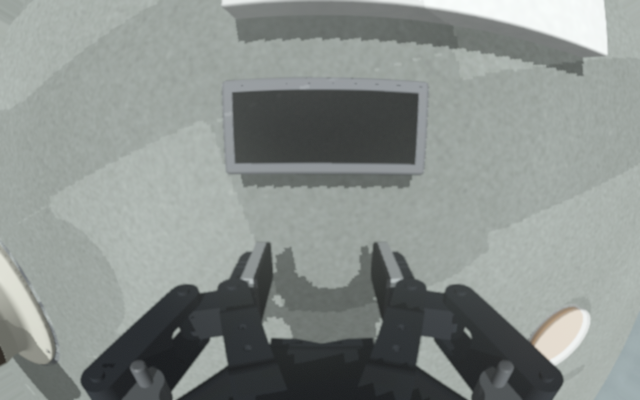

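The wrist view now looks over the rest, from (223,78) to (428,173), toward the base at the top. Both finger tips sit behind its outer face. I'll descend and approach.

```bash
python3 -m creep '[{"x":2,"y":0,"z":-10,"wx":0,"wy":0,"wz":0},{"x":2,"y":0,"z":-28,"wx":0,"wy":0,"wz":0},{"x":2,"y":0,"z":-45,"wx":0,"wy":0,"wz":0},{"x":2,"y":0,"z":-57,"wx":0,"wy":0,"wz":0},{"x":2,"y":0,"z":-57,"wx":0,"wy":0,"wz":0},{"x":2,"y":0,"z":-57,"wx":0,"wy":0,"wz":0}]';python3 -m creep '[{"x":0.9,"y":4.9,"z":0,"wx":0,"wy":0,"wz":0},{"x":1.8,"y":9.8,"z":0,"wx":0,"wy":0,"wz":0},{"x":2.6,"y":14.8,"z":0,"wx":0,"wy":0,"wz":0},{"x":3.5,"y":19.7,"z":0,"wx":0,"wy":0,"wz":0},{"x":4.2,"y":23.6,"z":0,"wx":0,"wy":0,"wz":0},{"x":4.6,"y":25.6,"z":0,"wx":0,"wy":0,"wz":0},{"x":4.9,"y":27.6,"z":0,"wx":0,"wy":0,"wz":0},{"x":5.2,"y":29.5,"z":0,"wx":0,"wy":0,"wz":0}]'
python3 - <<'E'
from h import *
st();s=env.get_state();print(L(s['tool_pos'][:2]*1000));cap('wrist','w8')
E
```

```text
time_s: 13.65
tool_pos: [0.4994, 0.0627, 0.0081]
eef_rot: [[-0.176, 0.001, 0.984], [-0.984, -0.0, -0.176], [-0.0, -1.0, 0.001]]
wrist_force: [-0.2, 0.0, 0.2]
opening: 0.0512
time_s: 14.45
tool_pos: [0.5045, 0.0921, 0.008]
eef_rot: [[-0.176, 0.001, 0.984], [-0.984, -0.0, -0.176], [0.0, -1.0, 0.001]]
wrist_force: [-0.3, -2.6, 2.9]
opening: 0.0511
14.45 [0.5045 0.0921 0.008 ] jaw -10.13 y [ 0.001 -0.    -1.   ] F [-0.3 -2.6  2.9] op 0.0511
[480.6 179.2]
```

View pics/w8.png

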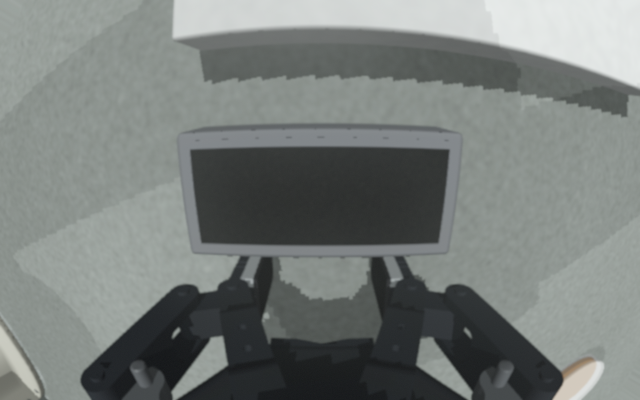

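Both fingers are in contact at about 2.6 N. I'll measure the remaining gap.

```bash
python3 - <<'E'
from h import *
c=load('w8');cv2.imwrite('pics/w8c.png',cv2.resize(c['img'][20:270,150:350],None,fx=3,fy=2.4*1.0,interpolation=cv2.INTER_CUBIC))
f=lambda u,v,z=.032:(wpx(c,u,v,z)*1000)[:2]
for p in[(178,136),(190,252),(462,134),(449,251)]: print('rest',L(f(*p)))
for p in[(174,40),(320,29),(480,43)]: print('base',L(f(*p)))
E
```

```text
rest [421.5 245.3]
rest [419.9 192.6]
rest [537.6 246. ]
rest [538.4 193.1]
base [421.  285.4]
base [479.8 284.8]
base [544.9 284.8]
```

View pics/w8c.png

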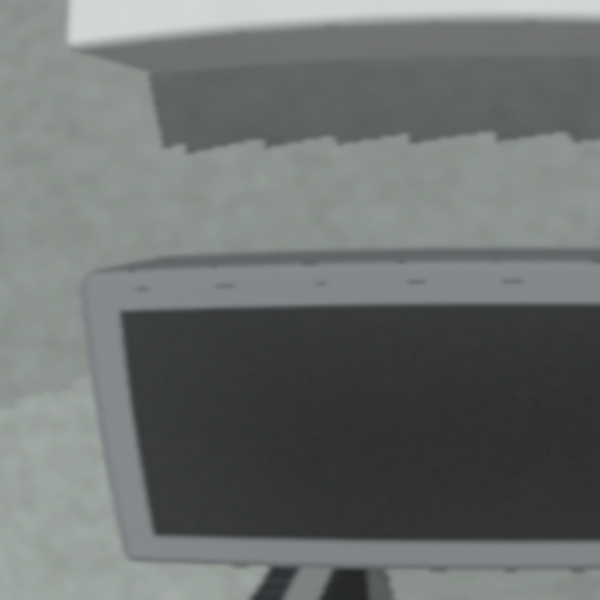

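```bash
python3 -m creep '[{"x":0.7,"y":3.9,"z":0,"wx":0,"wy":0,"wz":0},{"x":1.4,"y":7.9,"z":0,"wx":0,"wy":0,"wz":0},{"x":2.1,"y":11.8,"z":0,"wx":0,"wy":0,"wz":0},{"x":2.8,"y":15.8,"z":0,"wx":0,"wy":0,"wz":0},{"x":3.5,"y":19.7,"z":0,"wx":0,"wy":0,"wz":0},{"x":4.2,"y":23.6,"z":0,"wx":0,"wy":0,"wz":0},{"x":4.9,"y":27.6,"z":0,"wx":0,"wy":0,"wz":0},{"x":5.3,"y":29.5,"z":0,"wx":0,"wy":0,"wz":0}]'
python3 - <<'E'
from h import *
st();s=env.get_state();print(L(s['tool_pos'][:2]*1000));c=cap('wrist','w9')
cv2.imwrite('pics/w9c.png',cv2.resize(c['img'][60:210,150:490],None,fx=2.3,fy=2.3,interpolation=cv2.INTER_CUBIC))
E
```

```text
time_s: 15.3
tool_pos: [0.5097, 0.1221, 0.0078]
eef_rot: [[-0.175, 0.001, 0.984], [-0.984, -0.0, -0.175], [-0.0, -1.0, 0.001]]
wrist_force: [-0.4, -2.4, 2.0]
opening: 0.0512
15.3 [0.5097 0.1221 0.0078] jaw -10.1 y [ 0.001 -0.    -1.   ] F [-0.4 -2.4  2. ] op 0.0512
[480.4 209.6]
```

View pics/w9c.png

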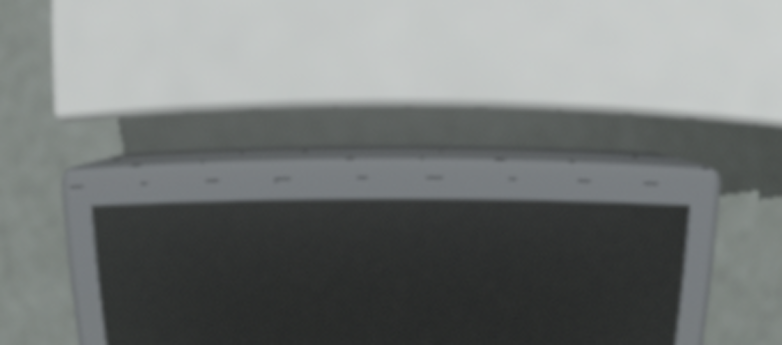

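The gap is down to a few mm. I'll check the alignment of the front ends, base corner (57,117) and rest corner (66,170).

```bash
python3 - <<'E'
from h import *
c=load('w9')
f=lambda u,v,z=.032:(wpx(c,u/2.3+150,v/2.3+60,z)*1000)[:2]
for p in[(66,171),(719,171),(76,300),(710,270)]: print('rest',L(f(*p)))
for p in[(57,117),(53,40),(400,105),(720,118)]: print('base',L(f(*p)))
E
```

```text
rest [421.8 276.4]
rest [537.7 276.3]
rest [421.2 252.5]
rest [537.7 258.2]
base [420.7 286.2]
base [420.4 300.1]
base [481.1 285.6]
base [537.2 285.8]
```

```bash
python3 -m creep '[{"x":0.2,"y":1.2,"z":0,"wx":0,"wy":0,"wz":0},{"x":0.4,"y":2.4,"z":0,"wx":0,"wy":0,"wz":0},{"x":0.6,"y":3.5,"z":0,"wx":0,"wy":0,"wz":0},{"x":0.8,"y":4.4,"z":0,"wx":0,"wy":0,"wz":0},{"x":0.9,"y":5.2,"z":0,"wx":0,"wy":0,"wz":0},{"x":1.0,"y":5.9,"z":0,"wx":0,"wy":0,"wz":0}]';python3 -m creep '[{"x":0.1,"y":0.4,"z":0,"wx":0,"wy":0,"wz":0},{"x":0.1,"y":0.7,"z":0,"wx":0,"wy":0,"wz":0}]';python3 -m creep '[{"x":0.1,"y":0.4,"z":0,"wx":0,"wy":0,"wz":0},{"x":0.1,"y":0.7,"z":0,"wx":0,"wy":0,"wz":0}]'
```

```text
time_s: 15.95
tool_pos: [0.5107, 0.1277, 0.0077]
eef_rot: [[-0.176, 0.001, 0.984], [-0.984, -0.0, -0.176], [-0.0, -1.0, 0.001]]
wrist_force: [0.1, -1.5, -0.2]
opening: 0.0516
time_s: 16.15
tool_pos: [0.5108, 0.1284, 0.0077]
eef_rot: [[-0.176, 0.001, 0.984], [-0.984, -0.0, -0.176], [-0.0, -1.0, 0.001]]
wrist_force: [-0.3, -0.9, -0.1]
opening: 0.0515
time_s: 16.35
tool_pos: [0.5109, 0.129, 0.0077]
eef_rot: [[-0.176, 0.001, 0.984], [-0.984, -0.0, -0.176], [-0.0, -1.0, 0.001]]
wrist_force: [-0.3, -0.4, -0.1]
opening: 0.0511
```

```bash
for i in 1 2 3; do :; done; python3 -m creep '[{"x":0.1,"y":0.5,"z":0,"wx":0,"wy":0,"wz":0},{"x":0.2,"y":1.0,"z":0,"wx":0,"wy":0,"wz":0}]'
python3 - <<'E'
from h import *
st();s=env.get_state();print(L(s['tool_pos'][:2]*1000));c=cap('wrist','w10')
cv2.imwrite('pics/w10c.png',cv2.resize(c['img'][60:210,150:490],None,fx=2.3,fy=2.3,interpolation=cv2.INTER_CUBIC))
E
```

```text
time_s: 16.55
tool_pos: [0.5111, 0.13, 0.0078]
eef_rot: [[-0.176, 0.001, 0.984], [-0.984, -0.0, -0.176], [-0.0, -1.0, 0.001]]
wrist_force: [-0.1, -1.6, -0.8]
opening: 0.0509
16.55 [0.5111 0.13   0.0078] jaw -10.12 y [ 0.001 -0.    -1.   ] F [-0.1 -1.6 -0.8] op 0.0509
[480.4 217.7]
```

View pics/w10c.png

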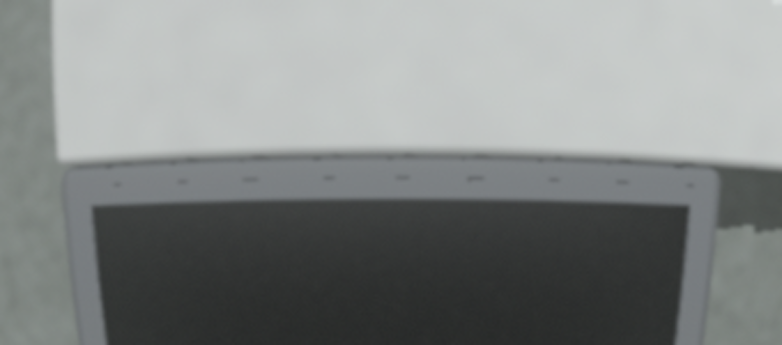

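The rest is visually all but touching. I'll keep going in half-millimetre steps until the force rises.

```bash
python3 -m creep '[{"x":0.1,"y":0.3,"z":0,"wx":0,"wy":0,"wz":0},{"x":0.1,"y":0.5,"z":0,"wx":0,"wy":0,"wz":0}]' | grep -E "pos|force";python3 -m creep '[{"x":0.1,"y":0.3,"z":0,"wx":0,"wy":0,"wz":0},{"x":0.1,"y":0.5,"z":0,"wx":0,"wy":0,"wz":0}]' | grep -E "pos|force"
```

```text
tool_pos: [0.5111, 0.1303, 0.0078]
wrist_force: [-1.5, -4.5, 0.3]
tool_pos: [0.5111, 0.1303, 0.0078]
wrist_force: [-1.5, -6.9, 1.1]
```

```bash
python3 -m creep '[{"x":0.1,"y":0.3,"z":0,"wx":0,"wy":0,"wz":0},{"x":0.1,"y":0.5,"z":0,"wx":0,"wy":0,"wz":0}]' | grep -E "pos|force"
```

```text
tool_pos: [0.5111, 0.1303, 0.0078]
wrist_force: [-3.3, -10.2, 2.4]
```

The tool has stalled at 10 N, so the rest is seated against the base. I'll back off and lift away.

```bash
python3 -m creep '[{"x":-0.3,"y":-1.5,"z":0,"wx":0,"wy":0,"wz":0},{"x":-1,"y":-5,"z":0,"wx":0,"wy":0,"wz":0},{"x":-3,"y":-15,"z":0,"wx":0,"wy":0,"wz":0},{"x":-5,"y":-28,"z":5,"wx":0,"wy":0,"wz":0},{"x":-6,"y":-35,"z":25,"wx":0,"wy":0,"wz":0},{"x":-6,"y":-35,"z":55,"wx":0,"wy":0,"wz":0},{"x":-6,"y":-35,"z":80,"wx":0,"wy":0,"wz":0},{"x":-6,"y":-35,"z":80,"wx":0,"wy":0,"wz":0}]'
python3 - <<'E'
from h import *
st();c=cap('wrist','w11')
cv2.imwrite('pics/w11c.png',cv2.resize(c['img'][30:180,180:440],None,fx=3,fy=3,interpolation=cv2.INTER_CUBIC))
E
```

```text
time_s: 18.0
tool_pos: [0.5072, 0.0959, 0.092]
eef_rot: [[-0.176, 0.007, 0.984], [-0.984, 0.001, -0.176], [-0.002, -1.0, 0.006]]
wrist_force: [0.9, -0.5, -0.1]
opening: 0.0511
18.0 [0.5072 0.0959 0.092 ] jaw -10.16 y [ 0.007  0.001 -1.   ] F [ 0.9 -0.5 -0.1] op 0.0511
```

View pics/w11c.png

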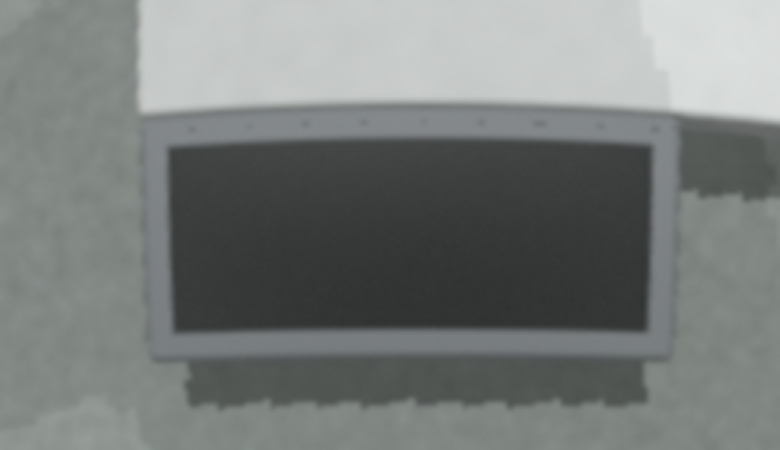

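The rest lies along the base with no visible gap. In the crop its front edge is at column 143 and the base's is at 139, so I'll work out that offset in mm.

```bash
python3 - <<'E'
from h import *
c=load('w11')
f=lambda u,v,z=.032:(wpx(c,u/3+180,v/3+30,z)*1000)[:2]
for n,p in[('restFL',(142,122)),('restFR',(680,122)),('restRL',(152,356)),('restRR',(672,356)),('base',(139,112)),('base',(138,30)),('baseface',(400,103)),('d',(168,148)),('d',(653,148)),('d',(174,331)),('d',(648,331))]: print(n,L(f(*p)))
# subpixel profile along front edge
g=cv2.cvtColor(c['img'],cv2.COLOR_BGR2GRAY)
for v in(45,55,62,75,90,110,130): print(v,g[v,220:240])
E
```

```text
restFL [420.8 283.8]
restFR [538.5 283.3]
restRL [421.2 231. ]
restRR [538.3 230.6]
base [420.1 286.1]
base [419.9 305. ]
baseface [477.5 285.4]
d [426.7 277.5]
d [532.4 277. ]
d [426.7 236.5]
d [532.4 236.1]
45 [138 136 135 135 137 148 171 190 199 200 199 199 199 199 199 200 201 201
 201 202]
55 [132 132 133 135 138 150 171 190 198 200 200 200 200 200 200 201 201 201
 201 201]
62 [134 133 133 134 138 153 178 192 199 201 201 201 200 200 200 201 201 201
 201 201]
75 [135 136 137 138 138 137 132 127 128 132 134 134 134 134 134 133 134 134
 135 134]
90 [131 132 132 132 131 131 127 122 123 128 130 131 132 132 127 111  88  70
  64  64]
110 [131 132 134 135 136 136 134 129 124 125 127 128 129 129 129 121  99  73
  60  59]
130 [132 133 133 134 133 132 131 125 118 117 122 125 126 126 126 123 112  90
  68  59]
```

```bash
python3 -m creep '[{"x":-10,"y":0,"z":5,"wx":0,"wy":0,"wz":0},{"x":-30,"y":5,"z":10,"wx":0,"wy":0,"wz":0},{"x":-55,"y":10,"z":15,"wx":0,"wy":0,"wz":0},{"x":-80,"y":13,"z":20,"wx":0,"wy":0,"wz":0},{"x":-95,"y":15,"z":20,"wx":0,"wy":0,"wz":0},{"x":-100,"y":15,"z":20,"wx":0,"wy":0,"wz":0},{"x":-100,"y":15,"z":20,"wx":0,"wy":0,"wz":0}]'
python3 - <<'E'
from h import *
st();c=cap('wrist','w12');print(-c['R'].T@c['t'])
E
```

```text
time_s: 18.75
tool_pos: [0.4047, 0.1113, 0.1074]
eef_rot: [[-0.175, 0.0, 0.985], [-0.985, -0.0, -0.175], [0.0, -1.0, 0.0]]
wrist_force: [0.7, 0.2, 0.0]
opening: 0.051
18.75 [0.4047 0.1113 0.1074] jaw -10.1 y [ 0. -0. -1.] F [0.7 0.2 0. ] op 0.051
[0.4180225  0.18768248 0.24957059]
```

View pics/w12.png

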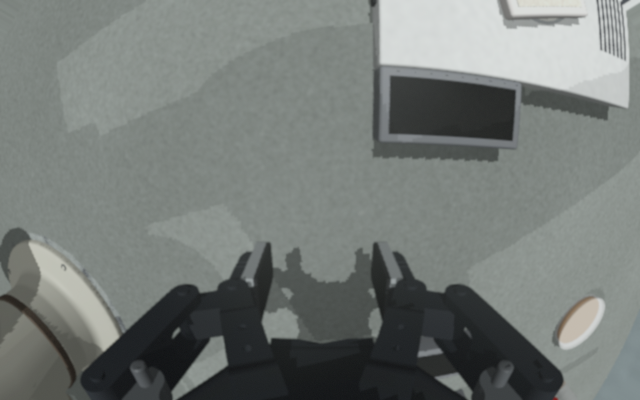

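```bash
python3 - <<'E'
from h import *
c=load('w12');cv2.imwrite('pics/w12c.png',cv2.resize(c['img'][0:160,355:455],None,fx=6,fy=3.75,interpolation=cv2.INTER_CUBIC))
E
```

```text
(no output)
```

View pics/w12c.png

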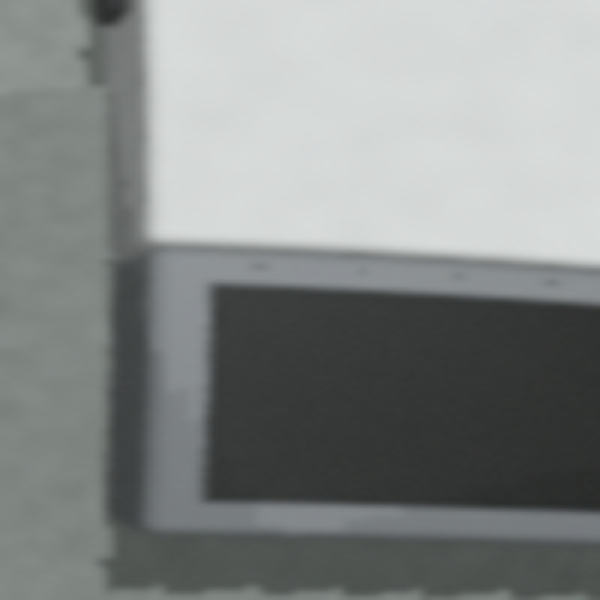

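Both front faces run on in one line. The bottom edges are at column ~107 for the base and ~108–112 for the rest, which is less than 1 mm apart. Last I'll check that everything else is where it was.

```bash
python3 - <<'E'
from h import *
c=cap('top','tf');s=cap('side','sf')
cv2.imwrite('pics/sfc.png',cv2.resize(s['img'][90:330,200:440],None,fx=2.5,fy=2.5,interpolation=cv2.INTER_CUBIC))
for n,cc,o in(('side',s,load('side0')),):
    print(comp(cc,(299,244),0,55,(265,232,335,268),.025)[1],comp(o,(299,244),0,55,(265,232,335,268),.025)[1])
    print(comp(cc,(325,286),0,55,(290,265,360,320),.039)[1],comp(o,(325,286),0,55,(290,265,360,320),.039)[1])
K=s['camera_matrix'];print(px(s,310,160),px(s,285,176))
E
```

```text
[481.7 -98.9 103.2  41.5  -6.1] [482.7 -98.9 102.8  37.7  -6.9]
[ 493.  -236.6  101.9   38.6    6.8] [ 493.5 -236.6  103.    38.7    6.7]
[0.62569058 0.20133292 0.03156338] [0.53089281 0.15103925 0.03328599]
```

View pics/sfc.png

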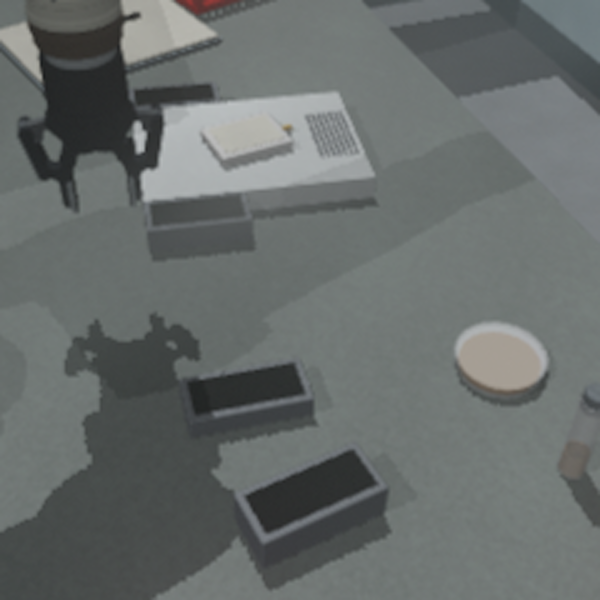

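View pics/tf.png

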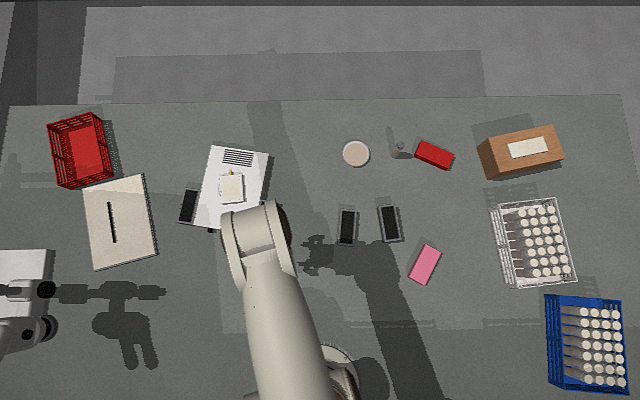

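The side crop shows the rest seated against the base at (200,222) with the gripper clear of it. In the top view the other rests, at (347,228) and (389,223), the dish, the vial, the fly pad and the left rest are all where they started.

```bash
python3 - <<'E'
from h import *
st();print(env.sign_off())
E
```

```text
18.9 [0.4058 0.1113 0.1075] jaw -10.13 y [ 0. -0. -1.] F [-0.2 -1.5 -0. ] op 0.0517
the job is handed in; nothing more can be done
None
```

The right hand rest (rest_b) is now fitted against the light base, and I handed the job in at 18.9 s of the 48 s allowed. I picked rest_b because its top measured 32 mm in both cameras, the same as the base; the other two measured 25 and 39 mm.

I set it on the bench about 44 mm from the base and let go. Then I slid it up with both fingers on its outer side until the push force rose to about 10 N.

**Last checks:**
- **Contact:** the rest lies along the base's side with no visible gap.
- **Front end:** it is flush to within about 1 mm. The wrist views differ by roughly that much, partly because the rest's edges are rounded.
- **Other objects:** the other two rests, dish, vial, fly pad and left rest look unmoved. The 25 mm rest's final outline fit differed by up to 4 mm in width and 0.8° in angle. An arm shadow fell across it, and its measured centre moved only 1 mm.
- **Gripper:** it is clear of everything.

**What went wrong:**
- **Refused call:** the first move call was refused because its rows lacked some keys; nothing moved.
- **Joint limit:** the last joint reached its range limit while carrying the rest, which stopped the move short and tilted the tool slightly. I fixed this with a half turn in the air before setting the rest down.

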